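# Straightedge against the cabinet door, ready for marking out

## Robot

A 7-joint arm with a two-finger parallel gripper is mounted at the origin on the work surface. World frame = base frame: x ahead of the robot, y to its left, z up, the work surface at z = 0. Lengths are in mm, angles in degrees, forces in N, time in s.
With the tool pointing down it reaches from about 425 to 875 mm from the base axis. Payload 8.4 kg.
Tool frame: the origin (TCP) lies between the finger pads; the fingertips stand 8 mm ahead of it and the grasp point (between the pads) lies 11 mm behind it; z points along the fingers, y is the line along which they close (so a half turn about z gives the same grasp; the last joint's range is limited). The gripper opens to 85 mm and grips with 20 to 120 N. Pads are 22 mm wide; open, the fingers measure 114 mm over their backs; the gripper's body (76 mm by 85 mm) begins 54 mm behind the grasp point. The pads swing forward as they close: fully open they stand 13 mm farther back than shut.
Start: joints at [-5.684, 19.091, 2.286, 83.961, -0.768, 76.965, -3.352], TCP at [649.973, -0.013, 239.308] pointing down, gripper open.
Joint ranges: [-147.57, 147.57], [-21.85, 119.76], [-74.77, 79.35], [14.55, 137.4], [-85.83, 265.84], [4.83, 119.75], [-152.11, 152.11]. Speed limits (degrees/s): [127.2, 127.2, 159.86, 159.86, 180, 180, 180].

## Interface

Orientations are given as [roll, pitch, yaw] about the fixed x, y, z axes, in that order (R = Rz(yaw) Ry(pitch) Rx(roll)).
In Python, from bench import arm gives the robot as it stands. The module is installed in compiled form; this text tells all that it offers.
- The arm moves only by the shell command python3 -m jog 'ROWS' [FORCE]. ROWS is JSON, a list that holds one entry, the list of rows, each a list of 7 numbers: the shift along the tool's x, y, z scaled (see below), then the turn, a rotation vector about the tool's x, y, z scaled (see below), then the closure, from -1 (fully open) to 1 (shut). In form: [[[tx, ty, tz, wx, wy, wz, claw], ...]]. A call has 1 to 10 rows; each row is the pose to reach, as a shift and turn from the pose commanded when the call began, along the tool's axes at that moment, turning the shorter way round; what a row does not reach only later rows make up. The controller multiplies each number of a shift by 0.75 m and each number of a turn by 360 degrees. A row lasts 1/12 s, in which the tool goes at most 41.7 mm and 7.16 degrees, less where a joint would pass 70% of its speed; a pose out of reach is approached as far as the arm can. A call with a number of a shift or a turn outside -1 to 1 is refused whole. A call with a gripper value outside its range is refused whole. The fingers move at their own pace and stop on an object; FORCE is the grip in N (left out, the last holds). Time passes only in rows, so rows that repeat a pose let the fingers close. It gives the time, the measured TCP pose, the force, the opening and the grip force at its end, in the units of the state.
- arm.state(): the state, without advancing time (a new reading comes with each control period).
- arm.read_camera(name): name is "scene" or "side" or "wrist"; returns the picture (400x640x3 uint8, red, green, blue); there is no depth.
- arm.calibration(name): a dict with "fx", "fy", "cx", "cy" (pixels), "k1" (the pictures are not rectified: a ray, as slopes to the right and down, at radius r is drawn at 1 + k1 r^2 times it, then the intrinsics apply), "extrinsics" (4x4, takes a point from world to camera coordinates); the wrist camera has in their place "hand_eye" (4x4, takes a point from camera to tool coordinates, whose origin is the TCP and whose axes are the flange's). Camera axes: x right, y down, z forward; pixel columns grow to the right and rows downward; lengths in mm; the calibration is good to about 2 mm. A picture is of the moment at which its call begins: read the wrist's pose just before it. calibration takes no time and is no camera call.
- arm.job_done(): hands the job in; it is judged then, once.
Trained networks look in the newest picture that a camera, given by its name, has taken for a name from the list of things; names that differ only in an ending like _2 or _b are one class to them, and where a whole thing is asked for, a point or a joint stands for the part that bears it (a point fixed in the world has none). Each returns a list of dicts, best first, with "score" (0 to 1); they miss things now and then, are a little off and sometimes report something else, mostly with a low value. They report only what shows in the picture. A call takes as long as a camera call. They do not tell look-alikes from the thing itself.
- arm.search_frame(camera, label): "uv" ([column, row] in pixels, amid what is visible of it).
- arm.outline_of(camera, label): "pixels" (400x640 bool, what is visible of it) and "uv" ([column, row] in pixels, amid what is visible of it).
The state is a dict: "clock": time; "joint_positions": joint angles; "qvel": joint speeds; "joint_efforts": joint torques, N m; "eef_pos": TCP position; "tcp_rot": TCP orientation; "wrist_force": force on the tool from outside, world axes, zero at the start; "wrist_torque": the same for the moment, N m; "width": finger opening in mm; "finger_force": force on a finger pad.
Only numpy, scipy, OpenCV 4.12 (cv2) and the standard library are available. Lean on these libraries where they do the work, as an engineer would, in place of code of your own. Each camera call takes 0.05 s, during which the arm holds its last target. There are 200 camera calls.

## Task

First swing the cabinet door anticlockwise (seen from above) on its turning stand until it comes up against its stop. Then bring the aluminium straightedge along the bench, yellow stripe still on top, until its long side lies flush against the door edge on the blue end stop's side and its end touches that stop; last, gently set the red weight upright on the middle of the straightedge to hold it there. Leave the other things on the bench where they are.

Things in the scene. Friction and masses are not known exactly. Their poses are not given: they have to be found in the camera images.
- turntable (a joint): Angle of the turntable that carries the door, about the vertical axis through the stand's origin. 0 is home, against the rubber stop; negative is turned away clockwise seen from above (down to -1.4). It starts at -1.25 to -0.65 and turns anticlockwise to home, stiffly (about 0.7 N m), staying where it is left.
- stand: Fixed steel foot of the turning stand. Origin on the bench top on the turntable's axis; with the door home, the door's long edges run along this frame's x and the straightedge belongs on the door's +y side. A flat arm, 4 mm high, runs out under the door to the blue end stop block; a rubber swing-stop post, 28 mm high, 16 mm across, stands at x -80, y -79 mm.
- stop_face (a point): Middle of the face of the blue end stop that the straightedge's end must touch, 15 mm above the bench; the face looks along -x of the stand frame. The block is 25 (x) x 48 (y) x 30 mm high, fixed. With the door home this point is 130 mm along +x from the turntable axis and 22 mm beyond the door's edge.
- door_edge (a point): Middle of the lower arris of the door's long edge that the straightedge goes against; it turns with the door. x along the edge, +y outward from the door, z up. The door is wood, framed, 200 (x) x 140 (y) x 18 mm thick, its underside 12 mm and its top 30 mm above the bench, centred on the turntable axis (70 mm inward from this point), overhanging a disc of 120 mm diameter.
- door_knob (a point): Centre of the top of the black knob standing on the door near a corner: upright cylinder 24 mm in diameter, 30 mm tall (top 60 mm above the bench), 83 mm from the turntable axis. Turns with the door.
- straightedge: Loose aluminium box-section straightedge with black ends and a yellow stripe on its top and sides: 200 (x, length) x 44 (y) x 36 mm high, about 0.28 kg. Origin at the centre of its underside. Either long side may go against the door. Its height stands 6 mm above the door's top. It starts 185 to 240 mm from the turntable axis on the side where it is needed.
- weight: Loose red steel bench weight: block 70 (x) x 44 (y) x 30 mm high with an upright dark grip rib on top, 56 (x) x 16 (y) mm, from 30 to 64 mm above the underside; about 0.6 kg. Origin at the centre of the underside. It starts on the bench to the left.
- glue: Bystander: glue bottle, 60 mm diameter, 170 mm high; origin at the centre of its underside. Leave alone.
- screwdriver: Bystander: screwdriver lying on the bench. Leave alone.
- offcut: Bystander: wood offcut 110 x 60 x 18 mm. Leave alone.
- tape: Bystander: orange tape measure case 70 x 40 x 65 mm high. Leave alone.
- block: Bystander: cork sanding block 120 x 70 x 40 mm. Leave alone.
- hammer: Bystander: hammer lying on the bench. Leave alone.
Mind the look-alikes: they are no part of the job. Several things look just like the weight: the one meant starts farthest from the robot's base.

How it is judged (in metres and radians):
On the way, in this order (a step that is already met when the one before it is completed fails the run):
1. the door is swung home against its stop (value of joint turntable above -0.035 rad), for 0.2 s.
2. with the door home, the straightedge lies flush against the door's edge, its end against the blue end stop (value of joint turntable above -0.035 rad and y of straightedge in the frame of door_edge between 0.0195 and 0.0242 m and angle between the x axis of straightedge and the x axis of door_edge, either way round below 0.018 rad and x of straightedge in the frame of stop_face between -0.1035 and -0.096 m and angle between straightedge's own z axis and vertical below 0.05 rad and height (world z) of straightedge below 0.004 m), for 0.2 s.
3. the red weight rests on the straightedge (x of weight in the frame of straightedge between -0.05 and 0.05 m and y of weight in the frame of straightedge between -0.012 and 0.012 m and height (world z) of weight between 0.032 and 0.041 m and angle between weight's own z axis and vertical below 0.08 rad), for 0.2 s.
At the end, for the whole second after the job is handed in: Door within 2 degrees of its stop; straightedge flat on the bench, flush to the door's edge (gap about 2 mm, 1 degree), its end within 3.5 mm of the end stop; weight upright and at rest on it, within 50 mm of its middle lengthwise, 12 mm crosswise (all of step 2 and all of step 3 and linear speed of each of straightedge, weight below 0.01 m/s and contact force between weight and straightedge above 2 N); the robot touches nothing.
It fails at once if a bystander was moved more than 30 mm (distance of any of glue, screwdriver, offcut, tape, block, hammer from where it was at the start of the episode above 0.03 m).
It fails at once if the weight was dropped or slammed onto the straightedge (over 80 N) (contact force between weight and straightedge above 80 N).
It also fails if it takes over 72 s, if anything falls off the work surface, if the arm or the gripper's body presses on something with over 40 N, if the wrist force passes 120 N, or if a joint passes its speed limit or range.

## Working session

There is one attempt and no reset: what is moved stays moved. The work goes in short steps, Python scripts to look and compute and a shell command to move; the robot and the scene stay as the last step left them, time stands still between calls to the robot, and variables do not carry over. Pictures are saved under pics/ and viewed, at most 10 in all, crops included, and the job is handed in when it is done.

```bash
mkdir -p pics; ls
cat > h.py <<'E'
import numpy as np, cv2, json
from bench import arm
from scipy.spatial.transform import Rotation as R
def ray(cam,uv,st=None):
    c=arm.calibration(cam)
    d=np.array([(uv[0]-c["cx"])/c["fx"],(uv[1]-c["cy"])/c["fy"]])
    u=d.copy()
    for _ in range(30): u=d/(1+c["k1"]*(u@u))
    v=np.array([*u,1.])
    if "extrinsics" in c: T=np.linalg.inv(np.array(c["extrinsics"]))
    else:
        st=st or arm.state(); T=np.eye(4); T[:3,:3]=R.from_euler('xyz',st["tcp_rot"],degrees=True).as_matrix(); T[:3,3]=st["eef_pos"]
        T=T@np.array(c["hand_eye"])
    return T[:3,3],T[:3,:3]@v
def at_z(cam,uv,z,st=None):
    o,d=ray(cam,uv,st); return o+d*(z-o[2])/d[2]
def proj(cam,p,st=None):
    c=arm.calibration(cam)
    if "extrinsics" in c: T=np.array(c["extrinsics"])
    else:
        st=st or arm.state(); T=np.eye(4); T[:3,:3]=R.from_euler('xyz',st["tcp_rot"],degrees=True).as_matrix(); T[:3,3]=st["eef_pos"]
        T=np.linalg.inv(T@np.array(c["hand_eye"]))
    q=T[:3,:3]@np.array(p)+T[:3,3]; u=q[:2]/q[2]; u=u*(1+c["k1"]*(u@u))
    return np.array([c["fx"]*u[0]+c["cx"],c["fy"]*u[1]+c["cy"]])
def snap(cam,name=None):
    st=arm.state(); im=arm.read_camera(cam)
    if name: cv2.imwrite(f"pics/{name}.png",im[:,:,::-1])
    return st,im
E
python3 - <<'E'
from h import *
st,im=snap("scene","s0"); st2,im2=snap("side","d0"); print(st)
for cam in("scene","side"):
    c=arm.calibration(cam); print(cam,{k:np.round(v,3).tolist() for k,v in c.items()})
    for l,z in(("straightedge",36),("weight",40),("door_knob",60),("stop_face",15),("door_edge",12),("stand",4),("glue",85),("hammer",10),("offcut",18),("tape",40),("block",40),("screwdriver",15)):
        for r in arm.search_frame(cam,l): print(cam,l,np.round(r["score"],2),np.round(r["uv"]),np.round(at_z(cam,r["uv"],z)))
E
```

```text
pics
{'clock': 0.0, 'joint_positions': array([-5.68404923, 19.1313269 ,  2.28524649, 84.01045699, -0.76893407,
       76.96424186, -3.35316013]), 'qvel': array([-1.20815490e-02,  5.14900712e-02,  5.19036107e-02, -2.23574450e-02,
        2.00559371e-05,  6.60252098e-02,  1.20124200e-02]), 'joint_efforts': array([ 4.63630895e-04, -6.58554840e+01,  1.36586554e+00, -4.05554795e+01,
        1.68904377e-02,  1.27170872e-02, -1.99809978e-05]), 'eef_pos': array([ 6.49569384e+02, -2.34141058e-02,  2.38431404e+02]), 'tcp_rot': array([-1.79909377e+02,  5.24504842e-03,  8.99971017e+01]), 'wrist_force': array([-0.11501494, -0.25946263,  0.04211614]), 'wrist_torque': array([ 0.03867727,  0.03886594, -0.01287803]), 'finger_force': 0.0, 'width': 85.14610943380673}
scene {'fx': 432.397, 'fy': 432.397, 'cx': 322.382, 'cy': 195.721, 'k1': -0.011, 'extrinsics': [[-0.821, 0.571, -0.014, 448.152], [0.483, 0.68, -0.551, -130.819], [-0.305, -0.459, -0.834, 1510.762], [0.0, 0.0, 0.0, 1.0]]}
scene straightedge 0.57 [306. 270.] [653.  73.  36.]
scene weight 0.86 [406. 340.] [549. 389.  40.]
scene weight 0.82 [
[... 954 characters left out ...]
24. 140.] [546. 349.  40.]
side weight 0.71 [293. 140.] [426. 355.  40.]
side weight 0.71 [295. 160.] [424. 192.  40.]
side weight 0.56 [330. 160.] [552. 181.  40.]
side door_knob 0.97 [363. 216.] [ 599. -205.   60.]
side stop_face 0.83 [364. 215.] [ 619. -134.   15.]
side door_edge 0.91 [362. 217.] [ 611. -143.   12.]
side stand 0.9 [362. 214.] [ 614. -115.    4.]
side stand 0.59 [323. 139.] [553. 431.   4.]
side glue 0.58 [371. 136.] [712. 273.  85.]
side hammer 0.69 [254. 272.] [ 286. -364.   10.]
side offcut 0.63 [250. 144.] [261. 375.  18.]
side tape 0.72 [297. 286.] [ 391. -462.   40.]
side block 0.77 [380. 280.] [ 598. -458.   40.]
side screwdriver 0.71 [336. 329.] [ 471. -585.   15.]
```

Run:
```python
import cv2
for n,(x0,y0,x1,y1) in {"s0":(215,150,455,370),"d0":(270,110,430,260)}.items():
    i=cv2.imread(f"pics/{n}.png")[y0:y1,x0:x1]; s=min(800/(x1-x0),600/(y1-y0)); s=int(s*10)/10
    print(n,s); cv2.imwrite(f"pics/{n}c.png",cv2.resize(i,None,fx=s,fy=s,interpolation=cv2.INTER_CUBIC))
```

```text
s0 2.7
d0 4.0
```

View pics/s0c.png

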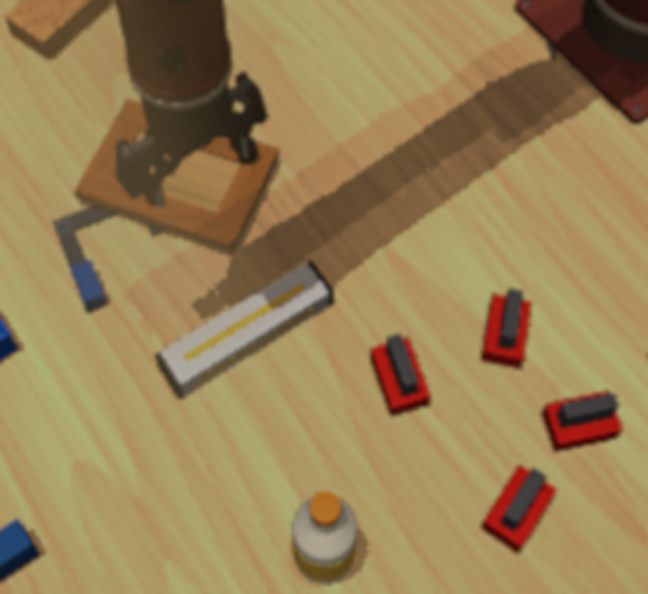

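View pics/d0c.png

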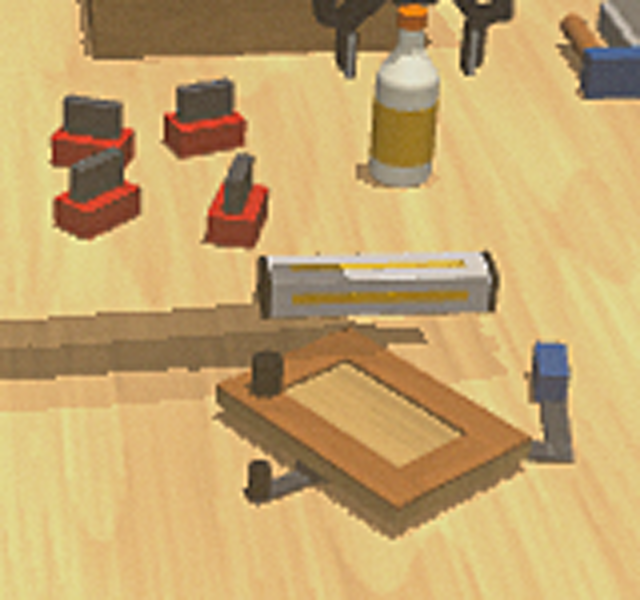

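The scene picture shows the gripper hiding the knob. The stop is at the crop's left (88,285) and the straightedge at (245,325). Of the four red weights, the farthest is at crop (520,507). The side picture shows the door turned about 35° clockwise, with the knob at its left corner (267,355), the post at (258,465) and the blue stop at (550,360).

Run:
```python
from h import *
f=lambda u,v,z:np.round(at_z("side",(270+u/4,110+v/4),z)[:2],1)
g=lambda u,v,z:np.round(at_z("scene",(215+u/2.7,150+v/2.7),z)[:2],1)
print("door side L,T,R,B",[f(*p,30) for p in((217,388),(347,330),(532,440),(395,510))])
print("door scene far-left,left,bottom,right",[g(*p,30) for p in((130,100),(77,190),(232,250),(279,155))])
print("knob top",f(267,355,60),"post top",f(258,465,28))
print("stop top side",f(551,345,30),f(551,370,30),"scene",g(85,283,30))
print("SE top side",[f(*p,36) for p in((265,257),(262,284),(495,280),(490,252))])
print("SE scene top", [g(*p,36) for p in((157,355),(310,263),(330,293),(180,385))])
for cam in("scene","side"):
    arm.read_camera(cam)
    for r in arm.outline_of(cam,"weight"):
        y,x=np.nonzero(r["pixels"]); print(cam,round(r["score"],2),len(x),np.round(at_z(cam,(x.mean(),y.mean()),30)))
```

```text
door side L,T,R,B [array([ 497.8, -104.6]), array([612. , -27.9]), array([ 723.5, -192.8]), array([ 605.3, -269.7])]
door scene far-left,left,bottom,right [array([ 604.9, -254.9]), array([ 719.5, -181.2]), array([615.6, -12.7]), array([501.9, -85.3])]
knob top [ 535.1 -107.5] post top [ 516.6 -205.2]
stop top side [772. -63.] [762.4 -99.4] scene [770.1 -72.2]
SE top side [array([560. ,  85.3]), array([551.5,  40.2]), array([748. ,  32.5]), array([754.9,  80.1])]
SE scene top [array([749.6,  48. ]), array([555.5,  53.2]), array([558.7,  95.2]), array([747.2,  90.1])]
scene 0.96 414 [428. 235.  30.]
scene 0.91 514 [541. 385.  30.]
scene 0.81 465 [429. 356.  30.]
scene 0.78 477 [552. 211.  30.]
side 0.87 289 [537. 375.  30.]
side 0.76 349 [425. 222.  30.]
side 0.68 241 [547. 184.  30.]
side 0.56 324 [ 468. -607.   30.]
side 0.52 246 [422. 358.  30.]
```

```bash
python3 -m jog '[[[-0.143,-0.153,0.133,0,0,-0.183,-1],[-0.143,-0.153,0.133,0,0,-0.183,-1],[-0.143,-0.153,0.133,0,0,-0.183,-1],[-0.143,-0.153,0.133,0,0,-0.183,-1],[-0.143,-0.153,0.133,0,0,-0.183,-1],[-0.143,-0.153,0.133,0,0,-0.183,-1],[-0.143,-0.153,0.133,0,0,-0.183,-1],[-0.143,-0.153,0.133,0,0,-0.183,-1],[-0.143,-0.153,0.133,0,0,-0.183,-1],[-0.143,-0.153,0.133,0,0,-0.183,-1]]]' 40
python3 - <<'E'
from h import *
st,im=snap("wrist","w1"); print(st["eef_pos"],st["tcp_rot"])
print(np.round(arm.calibration("wrist")["hand_eye"],2))
for r in arm.search_frame("wrist","door_knob"): print(r, at_z("wrist",r["uv"],55,st))
print("proj knob",proj("wrist",(535,-107,60),st))
E
```

```text
clock: 2.33
eef_pos: [535.3, -107.3, 139.7]
tcp_rot: [180.0, 0.0, 156.2]
wrist_force: [0.0, -0.6, -0.6]
width: 85.2
finger_force: 0.0
[ 535.26797374 -107.34413166  139.69476556] [1.79994003e+02 1.27117326e-02 1.56219405e+02]
[[   0.     -0.95   -0.3    76.1 ]
 [   1.      0.      0.      0.15]
 [   0.     -0.3     0.95 -135.04]
 [   0.      0.      0.      1.  ]]
{'uv': [322.8, 262.6], 'score': 0.59} [ 581.39091   -122.7294064   55.       ]
proj knob [318.02207097 212.74427971]
```

View pics/w1.png

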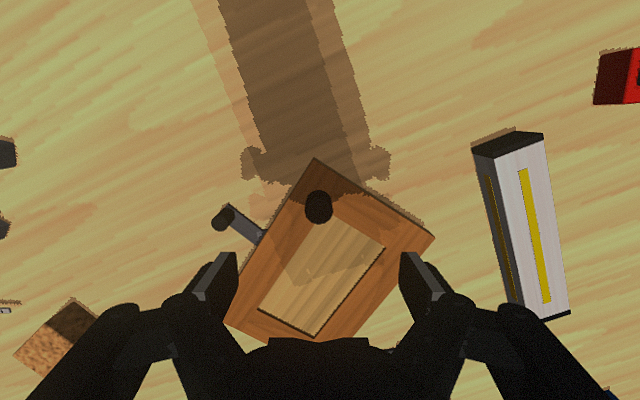

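The picture shows the knob at about (319,205), roughly 4 mm further along tool x than predicted. The straightedge is clear on the right at (520,230).

```bash
python3 -m jog '[[[0.0055,0,0.06,0,0,0,-1],[0.0055,0,0.10,0,0,0,-1],[0.0055,0,0.1275,0,0,0,-1],[0.0055,0,0.1275,0,0,0,-1],[0.0055,0,0.1275,0,0,0,0.4],[0.0055,0,0.1275,0,0,0,1],[0.0055,0,0.1275,0,0,0,1],[0.0055,0,0.1275,0,0,0,1],[0.0055,0,0.1275,0,0,0,1],[0.0055,0,0.1275,0,0,0,1]]]' 50
python3 -m jog '[[[0,0,0,0,0,0,1],[0,0,0,0,0,0,1]]]'
```

```text
clock: 3.27
eef_pos: [532.2, -105.7, 45.3]
tcp_rot: [180.0, 0.1, 155.9]
wrist_force: [-2.5, -0.3, 7.0]
width: 22.4
finger_force: 48.6
clock: 3.43
eef_pos: [532.3, -105.7, 45.3]
tcp_rot: [180.0, 0.1, 155.9]
wrist_force: [-3.0, -0.1, 7.7]
width: 21.9
finger_force: 48.6
```

```bash
python3 -m jog '[[[-0.0004,-0.0096,0,0,0,-0.0139,1],[-0.0017,-0.0192,0,0,0,-0.0278,1],[-0.0037,-0.0287,0,0,0,-0.0417,1],[-0.0067,-0.0379,0,0,0,-0.0556,1],[-0.0104,-0.0468,0,0,0,-0.0694,1],[-0.0148,-0.0553,0,0,0,-0.0833,1],[-0.02,-0.0635,0,0,0,-0.0972,1],[-0.0259,-0.0712,0,0,0,-0.1111,1],[-0.0259,-0.0712,0,0,0,-0.1111,1]]]'
python3 - <<'E'
from h import *
snap("side","d1"); i=cv2.imread("pics/d1.png")[130:250,280:440]; cv2.imwrite("pics/d1c.png",cv2.resize(i,None,fx=5,fy=5,interpolation=cv2.INTER_CUBIC))
E
```

```text
clock: 4.18
eef_pos: [528.3, -163.9, 45.3]
tcp_rot: [-179.9, 0.1, -163.9]
wrist_force: [-1.3, -3.5, 5.2]
width: 22.2
finger_force: 49.6
```

View pics/d1c.png

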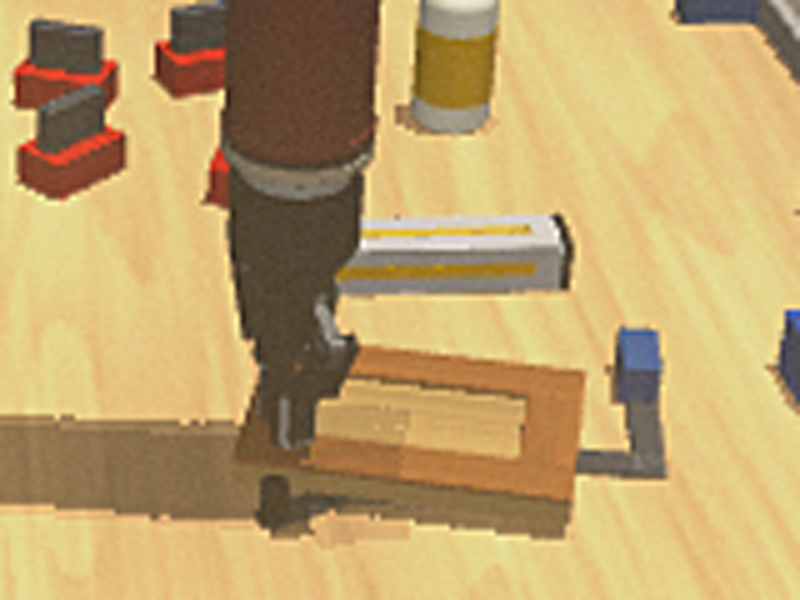

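The side picture shows the door almost home, its front edge still just clear of the post at (275,500). I'll keep turning in small steps and watch the force.

```bash
python3 -m jog '[[[-0.0001,-0.0039,0,0,0,-0.0056,1],[-0.0003,-0.0077,0,0,0,-0.0111,1],[-0.0003,-0.0077,0,0,0,-0.0111,1]]]'; python3 -m jog '[[[-0.0001,-0.0039,0,0,0,-0.0056,1],[-0.0001,-0.0039,0,0,0,-0.0056,1]]]'; python3 -m jog '[[[-0.0001,-0.0039,0,0,0,-0.0056,1],[-0.0001,-0.0039,0,0,0,-0.0056,1]]]'
```

```text
clock: 4.48
eef_pos: [529.9, -168.6, 45.4]
tcp_rot: [-179.9, 0.1, -160.1]
wrist_force: [-2.3, -0.9, 7.5]
width: 22.7
finger_force: 49.8
clock: 4.65
eef_pos: [530.8, -171.3, 45.3]
tcp_rot: [-179.9, 0.1, -158.1]
wrist_force: [-2.5, -0.2, 7.1]
width: 22.3
finger_force: 49.9
clock: 4.82
eef_pos: [531.7, -172.1, 45.3]
tcp_rot: [179.9, 0.0, -156.0]
wrist_force: [-5.6, 5.6, 11.7]
width: 22.0
finger_force: 50.4
```

```bash
python3 -m jog '[[[0,-0.003,0,0,0,-0.003,1],[0,-0.003,0,0,0,-0.003,1],[0,-0.003,0,0,0,-0.003,1]]]'; python3 -m jog '[[[0,0,0,0,0,0,-0.2],[0,0,0,0,0,0,-0.2],[0,0,0,0,0,0,-0.2],[0,0,-0.06,0,0,0,-0.2],[0,0,-0.12,0,0,0,-0.2],[0,0,-0.2,0,0,0,-0.2],[0,0,-0.2,0,0,0,-0.2]]]'
```

```text
clock: 5.07
eef_pos: [531.7, -172.2, 45.3]
tcp_rot: [179.8, -0.0, -155.0]
wrist_force: [-10.8, 12.2, 18.0]
width: 22.2
finger_force: 51.0
clock: 5.65
eef_pos: [533.5, -176.0, 198.7]
tcp_rot: [-179.8, 0.2, -155.1]
wrist_force: [0.9, 0.6, 0.1]
width: 51.4
finger_force: 0.0
```

```bash
python3 -m jog '[[[-0.284,0.0536,-0.135,0,0,0.075,-1],[-0.284,0.0536,-0.135,0,0,0.075,-1],[-0.284,0.0536,-0.135,0,0,0.075,-1],[-0.284,0.0536,-0.135,0,0,0.075,-1],[-0.284,0.0536,-0.135,0,0,0.075,-1],[-0.284,0.0536,-0.135,0,0,0.075,-1],[-0.284,0.0536,-0.135,0,0,0.075,-1],[-0.284,0.0536,-0.135,0,0,0.075,-1],[-0.284,0.0536,-0.135,0,0,0.075,-1],[-0.284,0.0536,-0.135,0,0,0.075,-1]]]'
python3 - <<'E'
from h import *
st,im=snap("wrist","w2"); print(st["eef_pos"],st["tcp_rot"],st["qvel"].max())
snap("side","d2"); snap("scene","s2")
import pickle; pickle.dump(st,open("st2.pkl","wb"))
E
```

```text
clock: 6.48
eef_pos: [707.6, -50.5, 294.6]
tcp_rot: [-179.9, -0.1, 177.9]
wrist_force: [0.6, 0.1, 0.1]
width: 85.5
finger_force: 0.0
[707.60142422 -50.46971512 294.64624796] [-1.79946157e+02 -6.17272534e-02  1.77871755e+02] 0.34369043263886007
```

View pics/w2.png

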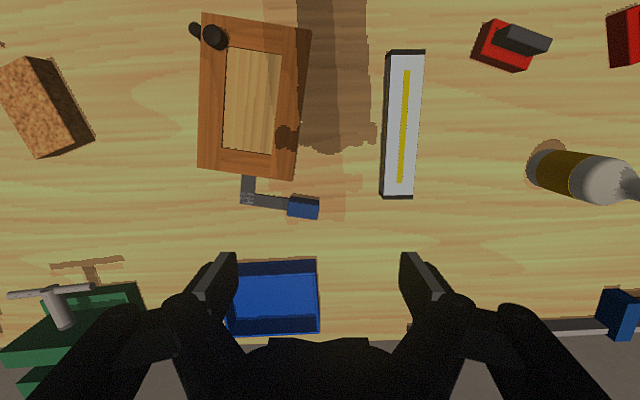

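The wrist view shows the door home, with top corners near (202,12), (312,30), (293,180) and (197,168). The stop is at (304,207), the straightedge top runs (386,50) to (413,198), and the glue is well clear.

```bash
cat > fit.py <<'E'
from h import *
from scipy.optimize import least_squares
def sub(im,pts,w=4):
    g=cv2.cvtColor(im,cv2.COLOR_RGB2GRAY)
    return cv2.cornerSubPix(g,np.float32(pts).reshape(-1,1,2),(w,w),(-1,-1),(3,50,.01)).reshape(-1,2)
def rect(cam,px,L,W,z,st,x0):
    # px order: local (+,+),(+,-),(-,-),(-,+)
    P=np.array([[1,1],[1,-1],[-1,-1],[-1,1]])*[L/2,W/2]
    def f(q):
        c,s=np.cos(q[2]),np.sin(q[2]); return np.concatenate([proj(cam,[q[0]+c*a-s*b,q[1]+s*a+c*b,z],st)-p for (a,b),p in zip(P,px)])
    r=least_squares(f,x0,x_scale=[10,10,.1]); return r.x,np.round(f(r.x),1)
E
python3 - <<'E'
from fit import *
import pickle; st=pickle.load(open("st2.pkl","rb")); im=cv2.imread("pics/w2.png")[:,:,::-1].copy()
d=[(293,180),(197,168),(202,12),(312,30)]; s=[(413,198),(379,194),(386,51),(425,50)]
ds=sub(im,d); ss=sub(im,s); print(ds.round(1).tolist(),ss.round(1).tolist())
for px in(d,ds): 
    q,e=rect("wrist",px,200,140,30,st,[610,-141,-.18]); print("door",q[:2].round(1),np.degrees(q[2]).round(2),e)
for px in(s,ss):
    q2,e=rect("wrist",px,200,44,36,st,[653,65,0]); print("se",q2[:2].round(1),np.degrees(q2[2]).round(2),e)
for z,p in((28,(195,29)),(60,(215,36)),):
    print(z,at_z("wrist",p,z,st))
i=cv2.resize(im[0:230,180:440],None,fx=2.6,fy=2.6,interpolation=cv2.INTER_CUBIC)[:,:,::-1].copy()
c,sn=np.cos(q[2]),np.sin(q[2])
def dr(a,b,z,col):
    u=proj("wrist",[q[0]+c*a-sn*b,q[1]+sn*a+c*b,z],st); cv2.circle(i,tuple(int(v) for v in ((u-[180,0]+.5)*2.6)),2,col,-1)
for a in(130,155):
    for b in(68,116): dr(a,b,30,(0,0,255)); dr(a,b,0,(0,255,255))
dr(-80,-79,28,(0,0,255))
for a in(-100,0,100):
    for b in(-70,70): dr(a,b,30,(0,255,0)); dr(a,b,12,(255,0,255))
c,sn,q=np.cos(q2[2]),np.sin(q2[2]),q2
for a in(-100,0,100):
    for b in(-22,22): dr(a,b,36,(0,255,0)); dr(a,b,0,(255,0,255))
cv2.imwrite("pics/w2o.png",i)
E
```

```text
[[292.5, 180.60000610351562], [196.5, 167.1999969482422], [200.8000030517578, 11.5], [311.1000061035156, 29.799999237060547]] [[412.79998779296875, 195.1999969482422], [382.1000061035156, 197.1999969482422], [387.79998779296875, 51.79999923706055], [425.0, 50.0]]
door [ 610.6 -138.7] -10.51 [-0.2  1.2  0.5 -0.5 -0.2 -0.1 -0.1 -0.5]
door [ 610.2 -139.7] -10.54 [-0.5  0.5  0.3  0.1  0.2  0.1 -0.  -0.5]
se [652.   65.3] -1.06 [-2.3  0.4  2.1  4.9  2.4 -2.3 -2.2 -1.7]
se [652.5  67.1] -0.53 [-0.3  3.3  0.8  2.1  1.2 -2.6 -1.6 -1.5]
28 [ 517.62018297 -201.63568791   28.        ]
60 [ 535.17970911 -166.59883405   60.        ]
```

View pics/w2o.png

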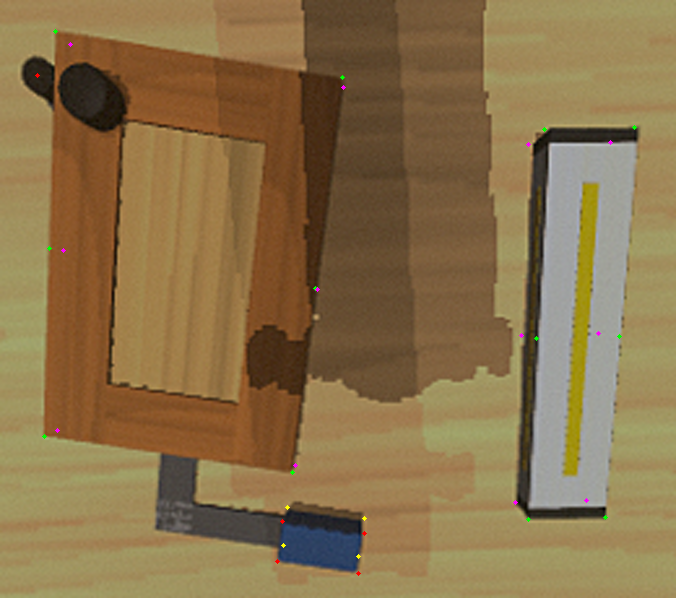

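The overlay dots land on the door, stop and post, so the stand frame is good: origin (610.2, -139.7), angle -10.5°. The straightedge corners need refitting from the overlay edges.

```bash
cat >> h.py <<'E'
def go(x,y,z,yaw):
    "tool-frame shift/turn in jog units, from current measured pose"
    st=arm.state(); M=R.from_euler('xyz',st["tcp_rot"],degrees=True)
    T=R.from_euler('xyz',[180,0,yaw],degrees=True)
    t=M.inv().apply(np.array([x,y,z])-st["eef_pos"])/750
    w=np.degrees((M.inv()*T).as_rotvec())/360
    print("shift",t.round(4),"turn",w.round(4),"dist",np.linalg.norm(t*750).round(0))
O=np.array([610.2,-139.7]); A=np.radians(-10.5)
def S(x,y): return O+[x*np.cos(A)-y*np.sin(A),x*np.sin(A)+y*np.cos(A)]
E
python3 - <<'E'
from fit import *
import pickle; st=pickle.load(open("st2.pkl","rb"))
s=[(412.9,198.3),(382.4,198.3),(391.4,48.7),(424.5,48.7)]
q,e=rect("wrist",s,200,44,36,st,[653,65,0]); y=np.degrees(q[2]); print("se",q[:2].round(1),y.round(2),e)
go(q[0],q[1],60,180+y); go(q[0],q[1],14,180+y)
E
```

```text
se [652.1  68.1] -1.2 [-0.5  0.1  0.4  0.5 -0.6 -0.1  0.7 -0.4]
shift [0.0798 0.1549 0.3135] turn [-0.0001 -0.0001 -0.0025] dist 269.0
shift [0.0798 0.1549 0.3749] turn [-0.0001 -0.0001 -0.0025] dist 310.0
```

```bash
python3 -m jog '[[[0.08,0.155,0.3,0,0,-0.0025,-1],[0.08,0.155,0.3,0,0,-0.0025,-1],[0.08,0.155,0.3,0,0,-0.0025,-1],[0.08,0.155,0.3,0,0,-0.0025,-1],[0.08,0.155,0.3,0,0,-0.0025,-1],[0.08,0.155,0.3,0,0,-0.0025,-1],[0.08,0.155,0.3,0,0,-0.0025,-1],[0.08,0.155,0.345,0,0,-0.0025,-1],[0.08,0.155,0.375,0,0,-0.0025,-1],[0.08,0.155,0.375,0,0,-0.0025,-1]]]'
python3 -m jog '[[[0,0,0,0,0,0,0],[0,0,0,0,0,0,1],[0,0,0,0,0,0,1],[0,0,0,0,0,0,1],[0,0,0,0,0,0,1]]]' 40
python3 - <<'E'
from h import *
for d in (60,30):
    p=S(25,92+d); print(p); go(*p,14.5,180-10.5)
E
```

```text
clock: 7.47
eef_pos: [649.7, 67.9, 9.9]
tcp_rot: [-179.9, -0.4, 178.8]
wrist_force: [-1.4, -0.6, -1.5]
width: 85.2
finger_force: 0.0
clock: 7.88
eef_pos: [654.2, 69.2, 16.5]
tcp_rot: [180.0, 0.2, 178.8]
wrist_force: [-0.8, -2.1, 7.6]
width: 43.5
finger_force: 42.5
[662.48117256   5.19885781]
shift [-0.0127 -0.0851  0.0027] turn [0.0001 0.0006 0.026 ] dist 65.0
[657.0141068  -24.29878941]
shift [-0.0062 -0.1246  0.0027] turn [0.0001 0.0006 0.026 ] dist 94.0
```

```bash
python3 -m jog '[[[-0.003,-0.02,0,0,0,0.006,1],[-0.006,-0.045,0,0,0,0.013,1],[-0.009,-0.07,0,0,0,0.02,1],[-0.0105,-0.09,0,0,0,0.026,1],[-0.008,-0.108,0,0,0,0.026,1],[-0.0062,-0.1246,0,0,0,0.026,1],[-0.0062,-0.1246,0,0,0,0.026,1],[-0.0062,-0.1246,0,0,0,0.026,1]]]'
python3 -m jog '[[[0,0,0,0,0,0,-0.25],[0,0,0,0,0,0,-0.25],[0,0,0,0,0,0,-0.25],[0,0,-0.04,0,0,0,-0.25],[0,0,-0.1,0,0,0,-0.25],[0,0,-0.1,0,0,0,-0.25]]]'
python3 - <<'E'
from h import *
st,im=snap("wrist","w3"); print(st["eef_pos"],st["tcp_rot"]); snap("side","d3")
p=S(27,92+22+30+25); print(p)
go(*p,100,180-10.5-90);go(*p,100,180-10.5+90); print(st["joint_positions"].round(0))
E
```

```text
clock: 8.55
eef_pos: [657.0, -26.1, 16.5]
tcp_rot: [-180.0, 0.2, 169.4]
wrist_force: [0.5, -4.3, 7.9]
width: 43.4
finger_force: 42.5
clock: 9.05
eef_pos: [658.9, -23.5, 96.2]
tcp_rot: [179.9, 0.5, 169.5]
wrist_force: [1.8, -0.8, 2.3]
width: 53.3
finger_force: 0.0
[658.91164574 -23.48818697  96.16745991] [179.88543583   0.50260161 169.54559944]
[667.54568631  21.54972019]
shift [-0.0028  0.0618 -0.0109] turn [0.0007 0.0005 0.2501] dist 47.0
shift [-0.0028  0.0618 -0.0109] turn [-0.0005  0.0007 -0.2499] dist 47.0
[ 5. 26. -9. 92.  4. 62. 75.]
```

View pics/w3.png

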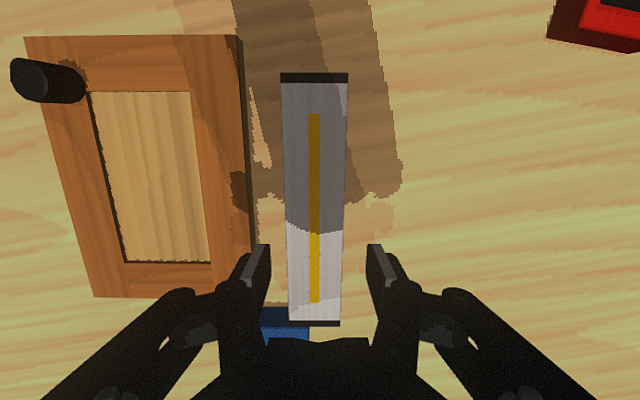

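The straightedge was released cleanly, running (315,75) to (315,325), parallel to the door with a gap of about 25 mm. Next I'll turn the gripper 90° and push it flush with the two spread fingers.

```bash
python3 -m jog '[[[-0.003,0.0765,0,0,0,0.25,-1],[-0.003,0.0765,0,0,0,0.25,-1],[-0.003,0.0765,0,0,0,0.25,-1],[-0.003,0.0765,0,0,0,0.25,-1],[-0.003,0.0765,0,0,0,0.25,-1],[-0.003,0.0765,0,0,0,0.25,-1],[-0.003,0.0765,0,0,0,0.25,-1],[-0.003,0.0765,0,0,0,0.25,-1],[-0.003,0.0765,0,0,0,0.25,-1],[-0.003,0.0765,0,0,0,0.25,-1]]]' >/dev/null
python3 -m jog '[[[0,0,0,0,0,0.075,-1],[0,0,0,0,0,0.075,-1],[0,0,0,0,0,0.075,-1],[0,0,0,0,0,0.075,-1],[0,0,0,0,0,0.075,-1]]]'
python3 - <<'E'
from h import *
go(*S(27,180),14,79.5)
go(*S(27,135),14,79.5)
E
```

```text
clock: 10.4
eef_pos: [667.2, 32.2, 87.5]
tcp_rot: [-179.9, 0.1, 70.7]
wrist_force: [1.0, -0.2, 0.4]
width: 85.5
finger_force: 0.0
shift [0.0013 0.0031 0.098 ] turn [-0.0003  0.0002 -0.0245] dist 74.0
shift [-0.058   0.0123  0.0981] turn [-0.0003  0.0002 -0.0245] dist 86.0
```

```bash
python3 -m jog '[[[0.0013,0.003,0.05,0,0,-0.0245,-1],[0.0013,0.003,0.098,0,0,-0.0245,-1],[0.0013,0.003,0.098,0,0,-0.0245,-1],[0.0013,0.003,0.098,0,0,-0.0245,-1]]]'
python3 - <<'E'
from h import *
go(*S(27,180),14,79.5)
go(*S(27,135),14,79.5)
E
```

```text
clock: 10.73
eef_pos: [668.3, 32.0, 13.2]
tcp_rot: [-179.7, 0.1, 79.8]
wrist_force: [0.3, -0.1, 0.9]
width: 85.5
finger_force: 0.0
shift [ 0.0008  0.0016 -0.001 ] turn [-0.0009  0.0003  0.0008] dist 2.0
shift [-0.0592  0.0013 -0.001 ] turn [-0.0009  0.0003  0.0008] dist 44.0
```

```bash
python3 -m jog '[[[-0.015,0.001,0,0,0,0.0008,-1],[-0.03,0.001,0,0,0,0.0008,-1],[-0.042,0.001,0,0,0,0.0008,-1],[-0.052,0.001,0,0,0,0.0008,-1],[-0.059,0.001,0,0,0,0.0008,-1],[-0.059,0.001,0,0,0,0.0008,-1],[-0.059,0.001,0,0,0,0.0008,-1]]]'; python3 -m jog '[[[-0.004,0,0,0,0,0,-1],[-0.004,0,0,0,0,0,-1],[-0.004,0,0,0,0,0,-1]]]';  python3 -m jog '[[[-0.004,0,0,0,0,0,-1],[-0.004,0,0,0,0,0,-1],[-0.004,0,0,0,0,0,-1]]]'
```

```text
clock: 11.32
eef_pos: [663.2, -12.4, 15.7]
tcp_rot: [180.0, 0.0, 79.4]
wrist_force: [-0.0, -0.3, -0.3]
width: 85.7
finger_force: 0.0
clock: 11.57
eef_pos: [662.5, -14.5, 15.2]
tcp_rot: [-180.0, 0.0, 79.4]
wrist_force: [-0.4, 0.3, -0.2]
width: 85.0
finger_force: 0.0
clock: 11.82
eef_pos: [662.0, -17.6, 15.3]
tcp_rot: [-180.0, 0.0, 79.4]
wrist_force: [-0.5, 0.2, 0.0]
width: 85.2
finger_force: 0.0
```

```bash
python3 -m jog '[[[-0.004,0,0,0,0,0,-1],[-0.004,0,0,0,0,0,-1],[-0.004,0,0,0,0,0,-1]]]'
python3 - <<'E'
from h import *
st=arm.state(); d=st["eef_pos"][:2]-O; print(np.array([[np.cos(A),np.sin(A)],[-np.sin(A),np.cos(A)]])@d)
E
```

```text
clock: 12.07
eef_pos: [661.5, -20.8, 15.4]
tcp_rot: [-180.0, 0.0, 79.4]
wrist_force: [0.5, -0.5, -0.5]
width: 85.3
finger_force: 0.0
[ 28.79816157 126.28283957]
```

```bash
for i in 1 2; do :; done; python3 -m jog '[[[-0.004,0,0,0,0,0,-1],[-0.004,0,0,0,0,0,-1],[-0.004,0,0,0,0,0,-1]]]'; python3 -m jog '[[[-0.003,0,0,0,0,0,-1],[-0.003,0,0,0,0,0,-1],[-0.003,0,0,0,0,0,-1]]]'
python3 - <<'E'
from h import *
st,im=snap("wrist","w4")
snap("side","d4"); i=cv2.imread("pics/d4.png")[130:250,280:440]; cv2.imwrite("pics/d4c.png",cv2.resize(i,None,fx=5,fy=5,interpolation=cv2.INTER_CUBIC))
E
```

```text
clock: 12.32
eef_pos: [661.4, -22.5, 15.6]
tcp_rot: [180.0, -0.1, 79.5]
wrist_force: [1.1, 3.9, -1.2]
width: 85.7
finger_force: 2.2
clock: 12.57
eef_pos: [661.4, -22.5, 15.7]
tcp_rot: [180.0, -0.2, 79.5]
wrist_force: [2.9, 9.4, -1.1]
width: 85.5
finger_force: 5.0
```

View pics/d4c.png

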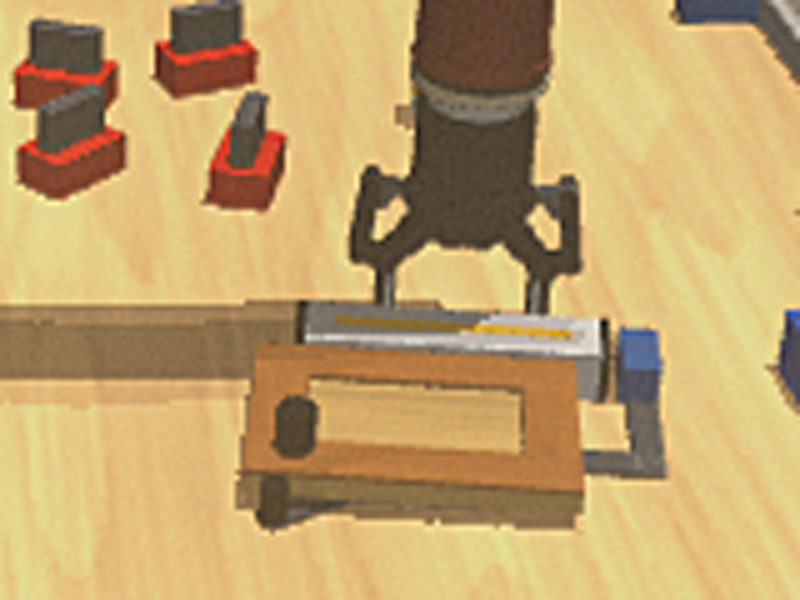

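The picture shows the straightedge flush along the door's edge, with a gap of about 8 mm between its end (605,360) and the blue stop (622,360). Now I'll push the far end.

```bash
python3 -m jog '[[[0.03,0,0,0,0,0,-1],[0.03,0,-0.05,0,0,0,0],[0.03,0,-0.1,0,0,0,1],[0,-0.1,-0.1,0,0,0,1],[-0.04,-0.15,-0.1,0,0,0,1],[-0.04,-0.205,-0.1,0,0,0,1],[-0.04,-0.205,-0.1,0,0,0,1],[-0.04,-0.205,-0.1,0,0,0,1],[-0.04,-0.205,-0.1,0,0,0,1]]]'
python3 - <<'E'
from h import *
go(*S(-125,92),18,79.5)
go(*S(-108,92),18,79.5)
E
```

```text
clock: 13.42
eef_pos: [501.9, -27.9, 90.5]
tcp_rot: [-180.0, 0.0, 79.4]
wrist_force: [1.3, 0.1, 1.7]
width: 0.3
finger_force: 0.0
shift [0.0024 0.0026 0.0967] turn [-0.0001  0.0001 -0.0004] dist 73.0
shift [0.0025 0.0253 0.0967] turn [-0.0001  0.0001 -0.0004] dist 75.0
```

```bash
python3 -m jog '[[[0.0025,0.0026,0.05,0,0,0,1],[0.0025,0.0026,0.0967,0,0,0,1],[0.0025,0.0026,0.0967,0,0,0,1],[0.0025,0.0026,0.0967,0,0,0,1],[0.0025,0.01,0.0967,0,0,0,1],[0.0025,0.016,0.0967,0,0,0,1],[0.0025,0.022,0.0967,0,0,0,1],[0.0025,0.022,0.0967,0,0,0,1]]]'; for k in 1; do :; done; python3 -m jog '[[[0,0.004,0,0,0,0,1],[0,0.004,0,0,0,0,1]]]'; python3 -m jog '[[[0,0.004,0,0,0,0,1],[0,0.004,0,0,0,0,1]]]'; python3 -m jog '[[[0,0.004,0,0,0,0,1],[0,0.004,0,0,0,0,1]]]'; python3 -m jog '[[[0,0.004,0,0,0,0,1],[0,0.004,0,0,0,0,1]]]'
python3 - <<'E'
from h import *
st=arm.state(); d=st["eef_pos"][:2]-O; print(np.array([[np.cos(A),np.sin(A)],[-np.sin(A),np.cos(A)]])@d)
E
```

```text
clock: 14.08
eef_pos: [522.8, -28.3, 19.5]
tcp_rot: [179.8, -0.0, 79.4]
wrist_force: [-0.5, 0.1, 1.0]
width: -0.1
finger_force: 0.0
clock: 14.25
eef_pos: [524.3, -28.7, 18.4]
tcp_rot: [179.9, -0.0, 79.4]
wrist_force: [0.2, -0.3, 0.4]
width: 0.1
finger_force: 0.0
clock: 14.42
eef_pos: [526.9, -29.2, 18.1]
tcp_rot: [180.0, -0.0, 79.4]
wrist_force: [-0.2, 0.3, 0.1]
width: -0.0
finger_force: 0.0
clock: 14.58
eef_pos: [529.9, -29.7, 18.0]
tcp_rot: [180.0, -0.0, 79.4]
wrist_force: [0.4, -0.5, 0.7]
width: -0.0
finger_force: 0.0
clock: 14.75
eef_pos: [532.9, -30.3, 18.0]
tcp_rot: [180.0, -0.0, 79.4]
wrist_force: [0.0, 0.2, 0.4]
width: 0.4
finger_force: 0.0
[-95.98284845  93.48546041]
```

```bash
python3 -m jog '[[[0,0.004,0,0,0,0,1],[0,0.004,0,0,0,0,1]]]'; python3 -m jog '[[[0,0.004,0,0,0,0,1],[0,0.004,0,0,0,0,1]]]'; python3 -m jog '[[[0,0.004,0,0,0,0,1],[0,0.004,0,0,0,0,1]]]'
```

```text
clock: 14.92
eef_pos: [535.8, -30.9, 18.0]
tcp_rot: [180.0, -0.0, 79.4]
wrist_force: [0.4, 0.6, -0.2]
width: 0.2
finger_force: 0.0
clock: 15.08
eef_pos: [538.8, -31.4, 18.0]
tcp_rot: [180.0, 0.0, 79.4]
wrist_force: [-0.5, 0.2, -0.1]
width: -0.2
finger_force: 0.0
clock: 15.25
eef_pos: [541.4, -31.9, 17.9]
tcp_rot: [-180.0, 0.0, 79.4]
wrist_force: [-1.1, 1.2, -0.5]
width: 0.2
finger_force: 0.3
```

```bash
python3 -m jog '[[[0,0.003,0,0,0,0,1],[0,0.003,0,0,0,0,1]]]'; python3 -m jog '[[[0,0.003,0,0,0,0,1],[0,0.003,0,0,0,0,1]]]'
python3 - <<'E'
from h import *
snap("side","d5"); i=cv2.imread("pics/d5.png")[150:240,320:440]; cv2.imwrite("pics/d5c.png",cv2.resize(i,None,fx=6,fy=6,interpolation=cv2.INTER_CUBIC))
E
```

```text
clock: 15.42
eef_pos: [543.6, -32.3, 17.9]
tcp_rot: [-180.0, 0.0, 79.4]
wrist_force: [-0.7, 0.1, -1.0]
width: -0.1
finger_force: 0.4
clock: 15.58
eef_pos: [545.9, -32.7, 17.9]
tcp_rot: [180.0, 0.0, 79.4]
wrist_force: [-0.5, 0.2, -0.1]
width: -0.3
finger_force: 0.5
```

View pics/d5c.png

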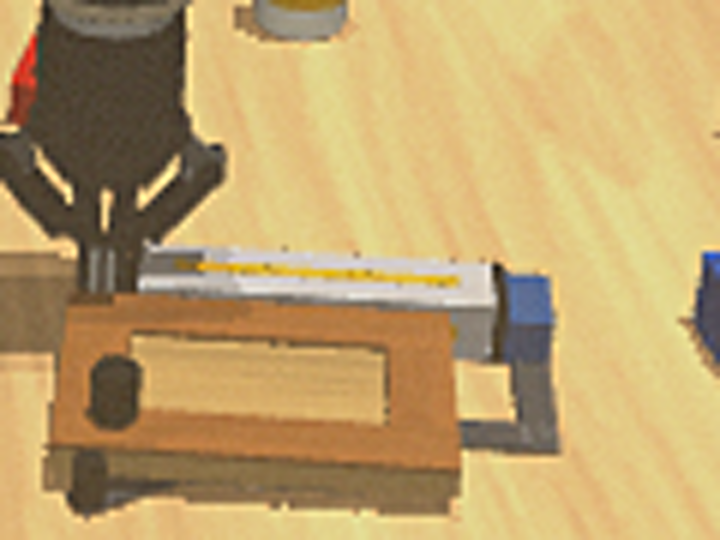

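The straightedge is moving and its end is now almost at the stop (505,310). A little more.

```bash
python3 -m jog '[[[0,0.002,0,0,0,0,1],[0,0.002,0,0,0,0,1]]]'; python3 -m jog '[[[0,0.002,0,0,0,0,1],[0,0.002,0,0,0,0,1]]]';python3 -m jog '[[[0,0.002,0,0,0,0,1],[0,0.002,0,0,0,0,1]]]'
```

```text
clock: 15.8
eef_pos: [546.0, -32.8, 17.7]
tcp_rot: [-179.8, 0.0, 79.4]
wrist_force: [-6.8, 1.4, 5.7]
width: 0.2
finger_force: 3.7
clock: 15.97
eef_pos: [546.1, -32.8, 17.6]
tcp_rot: [-179.7, 0.0, 79.4]
wrist_force: [-14.6, 2.6, 11.8]
width: -0.1
finger_force: 7.2
clock: 16.13
eef_pos: [546.1, -32.8, 17.5]
tcp_rot: [-179.5, 0.0, 79.5]
wrist_force: [-20.7, 3.2, 20.0]
width: -0.1
finger_force: 10.7
```

```bash
python3 -m jog '[[[0,-0.02,0,0,0,0,1],[0,-0.03,0,0,0,0,1],[0,-0.03,-0.06,0,0,0,1],[0,-0.03,-0.15,0,0,0,1],[0,-0.03,-0.2,0,0,0,1],[0,-0.03,-0.2,0,0,0,1]]]'
python3 - <<'E'
from h import *
go(690,120,310,178)
E
```

```text
clock: 16.63
eef_pos: [529.6, -29.6, 172.7]
tcp_rot: [179.7, -0.1, 79.4]
wrist_force: [1.4, 0.4, 0.6]
width: -0.3
finger_force: 0.0
shift [ 0.2356  0.1746 -0.1819] turn [ 0.0008  0.0006 -0.2738] dist 259.0
```

```bash
python3 -m jog '[[[0.2356,0.1746,-0.182,0,0,-0.19,-1],[0.2356,0.1746,-0.182,0,0,-0.19,-1],[0.2356,0.1746,-0.182,0,0,-0.19,-1],[0.2356,0.1746,-0.182,0,0,-0.19,-1],[0.2356,0.1746,-0.182,0,0,-0.19,-1],[0.2356,0.1746,-0.182,0,0,-0.19,-1],[0.2356,0.1746,-0.182,0,0,-0.19,-1],[0.2356,0.1746,-0.182,0,0,-0.19,-1],[0.2356,0.1746,-0.182,0,0,-0.19,-1],[0.2356,0.1746,-0.182,0,0,-0.19,-1]]]' >/dev/null
python3 -m jog '[[[0,0,0,0,0,-0.081,-1],[0,0,0,0,0,-0.081,-1],[0,0,0,0,0,-0.081,-1],[0,0,0,0,0,-0.081,-1],[0,0,0,0,0,-0.081,-1],[0,0,0,0,0,-0.081,-1]]]'
python3 - <<'E'
from h import *
import pickle
st,im=snap("wrist","w6"); pickle.dump(st,open("st6.pkl","wb")); print(st["joint_positions"].round(0))
cv2.imwrite("pics/w6c.png",cv2.resize(im[:230,::-1][:,::-1],None,fx=1.25,fy=1.25,interpolation=cv2.INTER_CUBIC)[:,:,::-1])
for r in arm.outline_of("wrist","weight"):
    y,x=np.nonzero(r["pixels"]); print(round(r["score"],2),len(x),r["uv"],at_z("wrist",r["uv"],35,st).round(0))
E
```

```text
clock: 17.97
eef_pos: [689.3, 120.2, 304.4]
tcp_rot: [180.0, 0.0, 176.8]
wrist_force: [0.7, 0.2, 0.3]
width: 85.4
finger_force: 0.0
[-9. 24. -7. 69.  3. 86. 71.]
0.94 2838 [502.9, 43.1] [533. 372.  35.]
0.92 1983 [372.9, 65.9] [553. 201.  35.]
```

View pics/w6c.png

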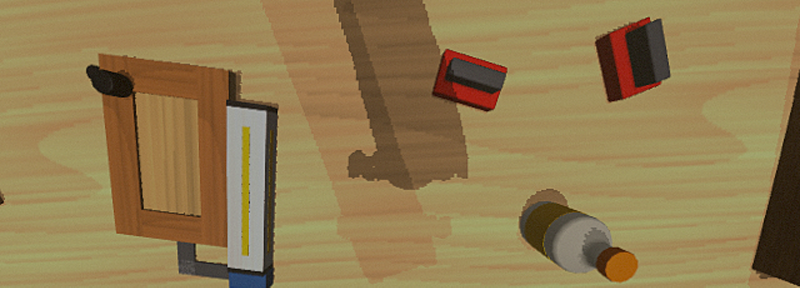

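The view shows the straightedge flush to the door with its end on the stop (250,272). The weight meant is at crop (632,60). The 10 pictures are used up, so the rest goes by numbers. I'll fit the weight by its silhouette.

```bash
cat > wf.py <<'E'
from fit import *
from scipy.optimize import minimize
def box(L,W,z0,z1): return [[a*L/2,b*W/2,z] for a in(-1,1) for b in(-1,1) for z in(z0,z1)]
B1,B2=np.array(box(70,44,0,30)),np.array(box(56,16,30,64))
def sil(cam,q,st,k=4,boxes=(B1,B2)):
    m=np.zeros((400,640),np.uint8); Rz=R.from_euler('z',q[2]).as_matrix()
    for B in boxes:
        u=np.array([proj(cam,Rz@b+[q[0],q[1],q[3] if len(q)>3 else 0],st) for b in B])
        cv2.fillConvexPoly(m,np.round(cv2.convexHull(np.float32(u))*16).astype(np.int32),1,shift=4)
    return m
def fitw(views,x0,yaws):
    def f(q): return np.mean([1-(s&m).sum()/(s|m).sum() for cam,st,m in views for s in [sil(cam,q,st)]])
    best=min(yaws,key=lambda y:f([*x0,y])); r=None
    r=minimize(f,[*x0,best],method='Nelder-Mead',options=dict(initial_simplex=[[*x0,best],[x0[0]+10,x0[1],best],[x0[0],x0[1]+10,best],[*x0,best+.2]],maxiter=150,xatol=.05,fatol=1e-4))
    return r.x,r.fun
E
python3 - <<'E'
from wf import *
import pickle; st=pickle.load(open("st6.pkl","rb"))
def near(cam,st):
    arm.read_camera(cam); o=arm.outline_of(cam,"weight")
    t=proj(cam,(540,372,30),st); r=min(o,key=lambda r:np.hypot(*(np.array(r["uv"])-t))); return cam,st,r["pixels"].astype(np.uint8)
v=[near("wrist",st),near("scene",None),near("side",None)]
for vv in(v[:1],v[1:],v):
    q,e=fitw(vv,(540,372),np.radians(np.arange(-90,90,10))); print(q[:2].round(1),np.degrees(q[2]).round(1),round(e,3))
# straightedge/door check
E
```

```text
[537. 383.] 20.7 0.072Traceback (most recent call last):
  File "<stdin>", line 8, in <module>
  File "wf.py", line 14, in fitw
    r=minimize(f,[*x0,best],method='Nelder-Mead',options=dict(initial_simplex=[[*x0,best],[x0[0]+10,x0[1],best],[x0[0],x0[1]+10,best],[*x0,best+.2]],maxiter=150,xatol=.05,fatol=1e-4))
    res = _minimize_neldermead(fun, x0, args, callback, bounds=bounds,
                               **options)
    fxr = func(xr)
    fx = function(np.copy(x), *(wrapper_args + args))
  File "wf.py", line 12, in f
    def f(q): return np.mean([1-(s&m).sum()/(s|m).sum() for cam,st,m in views for s in [sil(cam,q,st)]])
                                                                                        ~~~^^^^^^^^^^
  File "wf.py", line 8, in sil
    u=np.array([proj(cam,Rz@b+[q[0],q[1],q[3] if len(q)>3 else 0],st) for b in B])
                ~~~~^^^^^^^^^^^^^^^^^^^^^^^^^^^^^^^^^^^^^^^^^^^^^^^^^
  File "h.py", line 18, in proj
    c=arm.calibration(cam)
ValueError: time passes only in moves, steps and waits
```

```bash
sed -i 's/^def ray/import functools\n@functools.lru_cache(None)\ndef cal(n): return arm.calibration(n)\ndef ray/; s/c=arm.calibration(cam)/c=cal(cam)/' h.py
python3 - <<'E'
from wf import *
import pickle; st=pickle.load(open("st6.pkl","rb"))
def near(cam,st):
    arm.read_camera(cam); o=arm.outline_of(cam,"weight")
    t=proj(cam,(537,383,30),st); r=min(o,key=lambda r:np.hypot(*(np.array(r["uv"])-t))); return cam,st,r["pixels"].astype(np.uint8)
v=[near("wrist",st),near("scene",None),near("side",None)]
for vv in(v[:1],v[1:],v):
    q,e=fitw(vv,(537,383),np.radians(np.arange(-90,90,10))); print(q[:2].round(1),np.degrees(q[2]).round(1),round(e,3))
go(q[0],q[1],150,180+np.degrees(q[2]))
E
```

```text
[539.  382.8] 19.8 0.086
[537.2 384.5] 17.3 0.109
[539.2 384.1] 19.2 0.102
shift [0.2181 0.3408 0.2059] turn [-0.     -0.     -0.0618] dist 340.0
```

```bash
python3 -m jog '[[[0.218,0.34,0.206,0,0,-0.062,-1],[0.218,0.34,0.206,0,0,-0.062,-1],[0.218,0.34,0.206,0,0,-0.062,-1],[0.218,0.34,0.206,0,0,-0.062,-1],[0.218,0.34,0.206,0,0,-0.062,-1],[0.218,0.34,0.206,0,0,-0.062,-1],[0.218,0.34,0.206,0,0,-0.062,-1],[0.218,0.34,0.206,0,0,-0.062,-1],[0.218,0.34,0.206,0,0,-0.062,-1],[0.218,0.34,0.206,0,0,-0.062,-1]]]'
python3 -m jog '[[[0,0,0,0,0,0,-1],[0,0,0,0,0,0,-1],[0,0,0,0,0,0,-1]]]'
python3 - <<'E'
from wf import *
st,im=snap("wrist"); print(st["eef_pos"],st["tcp_rot"])
o=arm.outline_of("wrist","weight")
for r in o: print(round(r["score"],2),r["uv"],r["pixels"].sum())
t=proj("wrist",(538,383.5,30),st); print(t)
r=min(o,key=lambda r:np.hypot(*(np.array(r["uv"])-t)))
q,e=fitw([("wrist",st,r["pixels"].astype(np.uint8))],(538,383.5),np.radians(np.arange(0,40,5))); print(q[:2].round(1),np.degrees(q[2]).round(1),round(e,3))
go(q[0],q[1],43,180+np.degrees(q[2]))
E
```

```text
clock: 19.5
eef_pos: [535.4, 387.0, 148.0]
tcp_rot: [179.9, -0.2, -160.3]
wrist_force: [-0.4, -0.7, 0.3]
width: 84.9
finger_force: 0.0
clock: 19.75
eef_pos: [540.7, 382.1, 150.7]
tcp_rot: [-180.0, 0.1, -160.8]
wrist_force: [0.9, -0.4, -0.3]
width: 85.5
finger_force: 0.0
[540.7026899  382.14647529 150.66203845] [-1.79976771e+02  7.30552582e-02 -1.60829771e+02]
0.94 [323.0, 191.9] 3375
0.81 [202.4, 31.4] 3780
0.76 [330.1, 62.2] 4804
0.75 [135.1, 144.6] 5568
[319.93824254 196.5379503 ]
[538.1 384. ] 18.0 0.078
shift [0.0023 0.003  0.1434] turn [-0.      0.0002  0.0033] dist 108.0
```

```bash
python3 -m jog '[[[0.0023,0.003,0.05,0,0,0.002,-1],[0.0023,0.003,0.09,0,0,0.002,-1],[0.0023,0.003,0.12,0,0,0.002,-0.5],[0.0023,0.003,0.135,0,0,0.002,-0.2],[0.0023,0.003,0.143,0,0,0.002,0],[0.0023,0.003,0.143,0,0,0.002,0],[0.0023,0.003,0.143,0,0,0.002,0.4],[0.0023,0.003,0.143,0,0,0.002,1],[0.0023,0.003,0.143,0,0,0.002,1],[0.0023,0.003,0.143,0,0,0.002,1]]]' 60
python3 -m jog '[[[0,0,0,0,0,0,1],[0,0,0,0,0,0,1]]]'
python3 -m jog '[[[0,0,-0.05,0,0,0,1],[0,0,-0.1,0,0,0,1],[0,0,-0.14,0,0,0,1],[0,0,-0.14,0,0,0,1],[0,0,-0.14,0,0,0,1]]]'
python3 - <<'E'
from h import *
p=S(30,92); print(p); go(*p,184,169.5)
E
```

```text
clock: 20.68
eef_pos: [538.0, 385.1, 44.4]
tcp_rot: [180.0, 0.1, -161.4]
wrist_force: [1.0, -3.7, 6.5]
width: 15.0
finger_force: 62.5
clock: 20.85
eef_pos: [538.0, 385.2, 44.4]
tcp_rot: [180.0, 0.1, -161.4]
wrist_force: [0.4, -2.5, 7.2]
width: 15.0
finger_force: 62.7
clock: 21.27
eef_pos: [537.2, 385.8, 149.3]
tcp_rot: [179.9, 0.2, -161.4]
wrist_force: [0.4, -0.6, -5.8]
width: 14.8
finger_force: 61.1
[656.46331557 -54.70761427]
shift [ 0.0366 -0.6074 -0.047 ] turn [0.0003 0.0004 0.0809] dist 458.0
```

```bash
python3 -m jog '[[[0.002,-0.03,0,0,0,0.01,1],[0.005,-0.075,0,0,0,0.02,1],[0.008,-0.125,0,0,0,0.03,1],[0.011,-0.175,0,0,0,0.04,1],[0.014,-0.225,0,0,0,0.05,1],[0.017,-0.275,0,0,0,0.06,1],[0.02,-0.325,0,0,0,0.07,1],[0.023,-0.375,0,0,0,0.081,1],[0.026,-0.425,0,0,0,0.081,1],[0.029,-0.475,0,0,0,0.081,1]]]'
python3 - <<'E'
from h import *
p=S(30,92); go(*p,130,169.5)
E
```

```text
clock: 22.1
eef_pos: [628.2, 38.4, 144.9]
tcp_rot: [-179.9, -0.2, 169.4]
wrist_force: [0.1, 1.4, -6.1]
width: 14.9
finger_force: 60.9
shift [-0.0599 -0.115   0.0197] turn [-0.0002 -0.0007 -0.0003] dist 98.0
```

```bash
python3 -m jog '[[[-0.03,-0.05,0,0,0,0,1],[-0.05,-0.09,0.01,0,0,0,1],[-0.06,-0.115,0.02,0,0,0,1],[-0.06,-0.115,0.02,0,0,0,1],[-0.06,-0.115,0.02,0,0,0,1],[-0.06,-0.115,0.02,0,0,0,1]]]'
python3 - <<'E'
from h import *
p=S(30,92); go(*p,83,169.5)
E
```

```text
clock: 22.6
eef_pos: [656.9, -51.5, 130.5]
tcp_rot: [180.0, -0.2, 169.4]
wrist_force: [0.0, 0.7, -4.7]
width: 14.9
finger_force: 61.0
shift [-0.0004 -0.0044  0.0633] turn [ 0.0001 -0.0006 -0.0001] dist 48.0
```

```bash
python3 -m jog '[[[0,-0.003,0.02,0,0,0,1],[0,-0.003,0.04,0,0,0,1],[0,-0.003,0.055,0,0,0,1],[0,-0.003,0.0605,0,0,0,1],[0,-0.003,0.0605,0,0,0,1],[0,-0.003,0.0605,0,0,0,1]]]'
python3 -m jog '[[[0,0,0.002,0,0,0,1],[0,0,0.002,0,0,0,1]]]'
python3 - <<'E'
from h import *
p=S(30,92); go(*p,80.4,169.5)
E
```

```text
clock: 23.1
eef_pos: [657.8, -54.0, 87.4]
tcp_rot: [180.0, -0.0, 169.5]
wrist_force: [-0.3, -0.0, -4.8]
width: 14.9
finger_force: 60.9
clock: 23.27
eef_pos: [658.3, -54.6, 86.5]
tcp_rot: [180.0, 0.1, 169.4]
wrist_force: [-0.4, 0.3, -5.3]
width: 15.2
finger_force: 60.9
shift [ 0.0024 -0.0006  0.0081] turn [ 0.      0.0002 -0.0001] dist 6.0
```

```bash
python3 -m jog '[[[0,0,0.002,0,0,0,1],[0,0,0.003,0,0,0,1],[0,0,0.0045,0,0,0,1],[0,0,0.0045,0,0,0,1]]]'; python3 -m jog '[[[0,0,0.0015,0,0,0,1],[0,0,0.0015,0,0,0,1]]]'; python3 -m jog '[[[0,0,0.0015,0,0,0,1],[0,0,0.0015,0,0,0,1]]]'
```

```text
clock: 23.6
eef_pos: [657.7, -54.8, 82.2]
tcp_rot: [180.0, -0.0, 169.4]
wrist_force: [-0.7, -0.4, -5.8]
width: 15.3
finger_force: 60.9
clock: 23.77
eef_pos: [657.7, -54.7, 81.1]
tcp_rot: [180.0, -0.0, 169.4]
wrist_force: [0.1, 0.6, -6.0]
width: 15.2
finger_force: 60.9
clock: 23.93
eef_pos: [657.9, -54.8, 80.5]
tcp_rot: [180.0, 0.0, 169.4]
wrist_force: [-2.9, 0.6, -2.6]
width: 14.9
finger_force: 61.2
```

```bash
python3 -m jog '[[[0,0,0.0007,0,0,0,1],[0,0,0.0007,0,0,0,1],[0,0,0.0007,0,0,0,1]]]'; python3 -m jog '[[[0,0,0,0,0,0,0.4],[0,0,0,0,0,0,0.2],[0,0,0,0,0,0,0.1],[0,0,0,0,0,0,0.1],[0,0,-0.03,0,0,0,0.1],[0,0,-0.07,0,0,0,0.1],[0,0,-0.12,0,0,0,0.1],[0,0,-0.2,0,0,0,0.1],[0,0,-0.2,0,0,0,0.1]]]' 20
python3 - <<'E'
from h import *
go(705,-45,320,178)
E
```

```text
clock: 24.18
eef_pos: [657.9, -54.9, 80.4]
tcp_rot: [180.0, 0.0, 169.4]
wrist_force: [-4.8, -0.6, 5.8]
width: 14.9
finger_force: 62.5
clock: 24.93
eef_pos: [659.6, -54.8, 235.7]
tcp_rot: [179.9, 0.4, 169.4]
wrist_force: [1.4, -1.0, 1.0]
width: 38.3
finger_force: 0.0
shift [-0.0579  0.0241 -0.112 ] turn [ 0.0001  0.0011 -0.0238] dist 96.0
```

```bash
python3 -m jog '[[[-0.058,0.024,-0.112,0,0,-0.024,-1],[-0.058,0.024,-0.112,0,0,-0.024,-1],[-0.058,0.024,-0.112,0,0,-0.024,-1],[-0.058,0.024,-0.112,0,0,-0.024,-1],[-0.058,0.024,-0.112,0,0,-0.024,-1],[-0.058,0.024,-0.112,0,0,-0.024,-1]]]'
python3 - <<'E'
from wf import *
st,im=snap("wrist","w9")
ow=arm.outline_of("wrist","weight"); t=proj("wrist",(*S(30,92),66),st)
r=min(ow,key=lambda r:np.hypot(*(np.array(r["uv"])-t))); print(np.array(r["uv"])-t,r["score"])
mw=r["pixels"].astype(np.uint8)
iou=lambda s,m:(s&m).sum()/(s|m).sum()
f=lambda q:1-iou(sil("wrist",[*q,36],st),mw)
x0=[*S(30,92),A]; w=minimize(f,x0,method='Nelder-Mead',options=dict(initial_simplex=[x0,[x0[0]+8,*x0[1:]],[x0[0],x0[1]+8,x0[2]],[*x0[:2],x0[2]+.15]])); 
M=np.array([[np.cos(A),np.sin(A)],[-np.sin(A),np.cos(A)]])
print("weight in stand",(M@(w.x[:2]-O)).round(1),np.degrees(w.x[2]-A).round(1),w.fun)
E3=np.array(box(200,44,0,36))
for cam in("wrist","side","scene"):
    s_=st if cam=="wrist" else None
    if s_ is None: arm.read_camera(cam)
    for r in arm.outline_of(cam,"straightedge")[:1]:
        me=r["pixels"].astype(np.uint8)
        occ=cv2.dilate(sil(cam,[*w.x,36],s_),np.ones((3,3),np.uint8)) | sil(cam,[*O,A],s_,boxes=(np.array(box(200,140,12,30)),))*(cam=="side")
        g=lambda q:1-iou(sil(cam,q,s_,boxes=(E3,))*(1-occ),me*(1-occ))
        e=minimize(g,x0,method='Nelder-Mead',options=dict(initial_simplex=[x0,[x0[0]+6,*x0[1:]],[x0[0],x0[1]+6,x0[2]],[*x0[:2],x0[2]+.05]]))
        print(cam,"se in stand (want 30,92)",(M@(e.x[:2]-O)).round(1),np.degrees(e.x[2]-A).round(2),round(e.fun,3),"at ideal",round(g(x0),3))
# door corners again
u=[proj("wrist",(*S(a,b),30),st) for a,b in((100,-70),(-100,-70))]; print(np.round(u,1).tolist(),sub(im.copy(),u).round(1).tolist())
E
```

```text
clock: 25.43
eef_pos: [703.3, -45.2, 312.1]
tcp_rot: [-180.0, -0.1, 178.1]
wrist_force: [0.2, 0.2, -0.9]
width: 85.4
finger_force: 0.0
[ 2.38797832 -3.92154247] 0.91
weight in stand [30.5 92.3] 0.6 0.03962575674188218
wrist se in stand (want 30,92) [30.4 92.5] -0.01 0.044 at ideal 0.052
side se in stand (want 30,92) [27.7 85.9] 0.85 0.111 at ideal 0.179
scene se in stand (want 30,92) [50.1  8.7] 20.53 0.593 at ideal 0.995
[[198.5, 168.0], [203.1, 20.0]] [[198.3000030517578, 168.0], [203.5, 19.600000381469727]]
```

```bash
python3 -c "
from bench import arm; print(arm.job_done())"
```

```text
the job is handed in; nothing more can be done
None
```

The job is handed in, no verdict shown: door home, straightedge flush and against the stop, weight on its middle, each within about 1 mm of target in the last wrist-camera fit; the coarser side camera put the straightedge about 6 mm off and the scene camera gave no usable fit.

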